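# Load the screw vials into the optician's bench rack

### The arm

A 6-joint arm with a two-finger parallel gripper is mounted at the origin on the work surface. World frame = base frame: x ahead of the robot, y to its left, z up, the work surface at z = 0. Lengths are in mm, angles in rad, forces in N, time in s.
With the tool pointing down it reaches from about 350 to 975 mm from the base axis. Payload 7.1 kg.
Tool frame: the origin (TCP) lies on the mounting face of the last link; the fingertips stand 182 mm ahead of it and the grasp point (between the pads) lies 163 mm ahead of it (ctrl.tip_reach is the distance from the TCP to the fingertips, in mm); z points along the fingers, y is the direction in which the jaws open and shut (so a half turn about z gives the same grasp; the last joint's range is limited). The gripper opens to 88 mm and grips with 3 to 60 N. Pads are 20 mm wide; open, the fingers measure 115 mm over their backs; the gripper's body (75 mm by 178 mm) begins 61 mm behind the grasp point.
Start: joints at [-1.334, 0.423, 1.63, -0, 1.089, -0.019], TCP at [158.156, -604.643, 404.675] pointing down, gripper open.
Joint ranges: [-3, 3], [-0.9, 2.11], [0.09, 2.58], [-1.31, 4.45], [0.11, 2.69], [-2.54, 2.54]. Speed limits (rad/s): [2.39, 2.39, 3.01, 3.14, 3.14, 3.14].

### API

Orientations are given as a rotation vector (axis times angle).
In Python, from workcell import ctrl gives the robot as it stands.
- The arm moves only by the tool jog_arm, never from a script. Its argument "steps" is a list that holds one entry, the list of rows, each a list of 7 numbers: the shift along the tool's x, y, z in m, then the turn, a rotation vector about the tool's x, y, z in degrees, then the gripper's target within -1 to 1 (shut at 1, half-way at 0, fully open at -1). A call has 1 to 20 rows; each row shifts and turns the commanded pose from where the row before left it, along the tool's axes as they then stand; what a row does not reach is not made up. A row lasts 1/12 s, in which the tool goes at most 41.7 mm and 7.16 degrees, less where a joint would pass 70% of its speed; a pose out of reach is approached as far as the arm can. A call is refused whole if a number of a shift passes 0.0417 or a number of a turn 7.16, either way. A call with a gripper value outside its range is refused whole. The fingers move at their own pace and stop on an object; the grip force is fixed at half the most. Time passes only in rows, so rows that do not move let the fingers close. It gives the time, the measured TCP pose, the force and the opening at its end, in the units of the state.
- ctrl.get_obs(): the state, without advancing time (a new reading comes with each control period).
- ctrl.get_image(name): name is "scene" or "top" or "wrist"; returns the picture (400x640x3 uint8, red, green, blue); there is no depth.
- ctrl.camera_info(name): a dict with "fx", "fy", "cx", "cy" (pixels), "dist" ([k1, k2, p1, p2, k3] as OpenCV has them; the pictures are not rectified), "origin" and "attitude" of the camera in the world; the wrist camera has in their place "T_tool_cam" (4x4, takes a point from camera to tool coordinates, whose origin is the TCP and whose axes are the flange's). Camera axes: x right, y down, z forward; pixel columns grow to the right and rows downward; lengths in mm; the calibration is good to about 2 mm. A picture is of the moment at which its call begins: read the wrist's pose just before it. camera_info takes no time and is no camera call.
- ctrl.close_job(): hands the job in, once; it reports no verdict.
Trained networks look in the newest picture that a camera, given by its name, has taken for a name from the list of things; names that differ only in an ending like _2 or _b are one class to them, and where a whole thing is asked for, a point or a joint stands for the part that bears it (a point fixed in the world has none). Each returns a list of dicts, best first, with "p" (0 to 1); they miss things now and then, are a little off and sometimes report something else, mostly with a low value. They report only what shows in the picture. A call takes as long as a camera call.
- ctrl.look_for(thing, camera): "bbox" ([left, top, right, bottom] in pixels, round what is visible of it).
- ctrl.trace(thing, camera): "pixels" (400x640 bool, what is visible of it) and "bbox" ([left, top, right, bottom] in pixels, round what is visible of it).
- ctrl.landmark_of(thing, camera): "uv" ([column, row] in pixels: a listed point, or the origin of a listed thing).
The state is a dict: "t": time; "qpos": joint angles; "qvel": joint speeds; "joint_torque": joint torques, N m; "ee_pos": TCP position; "orientation": TCP orientation; "ft_force": force on the tool from outside, world axes, zero at the start; "moment": the same for the moment, N m; "width": finger opening in mm.
Only numpy, scipy, OpenCV 4.12 (cv2) and the standard library are available. Lean on these libraries where they do the work, as an engineer would, in place of code of your own. Each camera call takes 0.05 s, during which the arm holds its last target.

### The job

Get the optician's rack ready for a frame repair: put the red-capped screw vial into pocket one of the amber rack, then the blue-capped vial into pocket two; the dots on the white plate beside each pocket give its number. Lower each vial in and let go only when it is down, do not drop it; both must stand upright on the floor of their pockets.

Things in the scene. Friction and masses are not known exactly. Their poses are not given: they have to be found in the camera images.
- vial_red_mid (a point): Centre, half-way up, of the vial with the red cap: upright glass tube, grey contents, red cap 22 mm high; diameter 30 mm all the way up, height 84 mm, about 70 g. Stands free, underside 42 mm below this point; z is its axis, up. Others with yellow and green caps stand in the same row across the bench, in any order, at least 110 mm apart.
- vial_blue_mid (a point): Centre, half-way up, of the vial with the blue cap: upright glass tube, grey contents, blue cap 22 mm high; diameter 30 mm all the way up, height 84 mm, about 70 g. Stands free, underside 42 mm below this point; z is its axis, up. Anywhere in the row of four vials.
- pocket1 (a point): Centre of the floor of the round pocket beside the white plate with one black dot: pocket 50 mm wide, 22 mm deep, floor 10 mm above the bench. z is up, y along the row of three pockets (80 mm apart), x away from the robot to the plate's centre, 47 mm away. Amber resin rack, fixed: 96 x 260 mm, 32 mm high, turned up to 12 degrees; plates in any order.
- pocket2 (a point): Centre of the floor of the round pocket beside the white plate with two black dots: pocket 50 mm wide, 22 mm deep, floor 10 mm above the bench. z is up, y along the row of three pockets (80 mm apart), x away from the robot to the plate's centre, 47 mm away. The pocket with three dots is not used.

How it is judged:
By the outcome, as a careful person would: the job done as asked, in the order asked, and still so for the second after the job is handed in, with the robot touching nothing.
It also fails if it takes over 48 s, if anything falls off the work surface, if the arm or the gripper's body presses on something with over 40 N, if the wrist force passes 120 N, or if a joint passes its speed limit or range.

## Working session

There is one attempt and no reset: what is moved stays moved. The work goes in short steps, Python scripts to look and compute and a tool call to move; the robot and the scene stay as the last step left them, time stands still between calls to the robot, and variables do not carry over. Pictures are saved under pics/ and viewed, and the job is handed in when it is done.

Besides the shell and the picture viewer there is one more tool, called after "Emit:" by a JSON object that holds its "name" and its "arguments", one argument or row to a line. jog_arm: Moves the arm, as the interface text tells. Its arguments: {"type":"object","properties":{"steps":{"type":"array"}},"required":["steps"]}

```bash
mkdir -p pics; cat > h.py <<'E'
import numpy as np, cv2
from scipy.spatial.transform import Rotation as R
from workcell import ctrl
def save(n,f):
    im=ctrl.get_image(n); cv2.imwrite('pics/'+f,im[:,:,::-1]); return im
def campose(n,obs=None):
    c=ctrl.camera_info(n)
    if n=='wrist':
        T=np.array(c['T_tool_cam']); o=obs or ctrl.get_obs()
        Rt=R.from_rotvec(o['orientation']).as_matrix()
        return c,Rt@T[:3,:3],Rt@T[:3,3]+np.array(o['ee_pos'])
    a=np.array(c['attitude'])
    Rm=a if a.shape==(3,3) else R.from_rotvec(a).as_matrix()
    return c,Rm,np.array(c['origin'])
def K(c): return np.array([[c['fx'],0,c['cx']],[0,c['fy'],c['cy']],[0,0,1.]])
def ray(uv,n,obs=None):
    c,Rm,o=campose(n,obs)
    p=cv2.undistortPoints(np.array([[uv]],float),K(c),np.array(c['dist'],float))[0,0]
    return o,Rm@np.array([p[0],p[1],1])
def atz(uv,n,z,obs=None):
    o,d=ray(uv,n,obs); return o+d*(z-o[2])/d[2]
def proj(P,n,obs=None):
    c,Rm,o=campose(n,obs)
    q=(np.atleast_2d(P)-o)@Rm
    return cv2.projectPoints(q,np.zeros(3),np.zeros(3),K(c),np.array(c['dist'],float))[0][:,0]
E
python3 - <<'E'
from h import *
for n in ['top','scene']:
    save(n,n+'1.png'); print(ctrl.camera_info(n))
    for t in ['vial_red_mid','vial_blue_mid','pocket1','pocket2']:
        z=52-10 if 'vial' in t else 10
        for d in ctrl.landmark_of(t,n)[:3]: print(n,t,round(d['p'],2),np.round(d['uv'],1),np.round(atz(d['uv'],n,z),1))
print(ctrl.get_obs()); print(ctrl.camera_info('wrist'))
E
```

```text
{'fx': 476.71351887208664, 'fy': 476.71351887208664, 'cx': 316.7416247344075, 'cy': 199.72893592857633, 'dist': array([-0.12268298,  0.        ,  0.        ,  0.        ,  0.        ]), 'origin': array([ 490.31290118,   15.91279991, 1194.98630472]), 'attitude': array([-2.21416972,  2.21013821, -0.08737497])}
top vial_red_mid 0.7 [411.  229.5] [ 473.4 -250.4   42. ]
top vial_blue_mid 0.59 [204.4 240.2] [447.1 251.3  42. ]
{'fx': 414.6554673900315, 'fy': 414.6554673900315, 'cx': 322.67399190845686, 'cy': 191.2903717395254, 'dist': array([0.01997102, 0.        , 0.        , 0.        , 0.        ]), 'origin': array([1157.36409804, -275.26267297,  620.99106445]), 'attitude': array([-1.99264471, -1.23612542,  0.58753269])}
scene vial_red_mid 0.69 [191.3 211.8] [ 476.2 -249.4   42. ]
scene vial_blue_mid 0.79 [393.9 141.8] [447.5 263.2  42. ]
{'t': 0.5, 'qpos': array([-1.33396895e+00,  4.23141390e-01,  1.62993852e+00, -1.32187279e-05,
        1.08860441e+00, -1.90266791e-02]), 'qvel': array([-8.37491006e-05, -1.18083955e-03, -3.19972118e-04, -2.64974677e-04,
        6.14047149e-04,  2.46906
[... 268 characters left out ...]
39359213e-05]), 'ft_force': array([-0.15220942,  0.4646591 ,  0.56949927]), 'moment': array([-0.04207736,  0.03149077,  0.01230518]), 'width': 87.68173840256975}
{'fx': 300.4234603473424, 'fy': 300.4234603473424, 'cx': 323.379740440972, 'cy': 198.12400936692353, 'dist': array([-0.02637271,  0.        ,  0.        ,  0.        ,  0.        ]), 'T_tool_cam': array([[-2.04445271e-04, -9.66811919e-01, -2.55489085e-01,
         6.99788922e+01],
       [ 9.99999963e-01, -1.51998176e-04, -2.25025723e-04,
         4.20970691e-01],
       [ 1.78723676e-04, -2.55489121e-01,  9.66811914e-01,
         1.98133174e+01],
       [ 0.00000000e+00,  0.00000000e+00,  0.00000000e+00,
         1.00000000e+00]])}
```

View pics/top1.png

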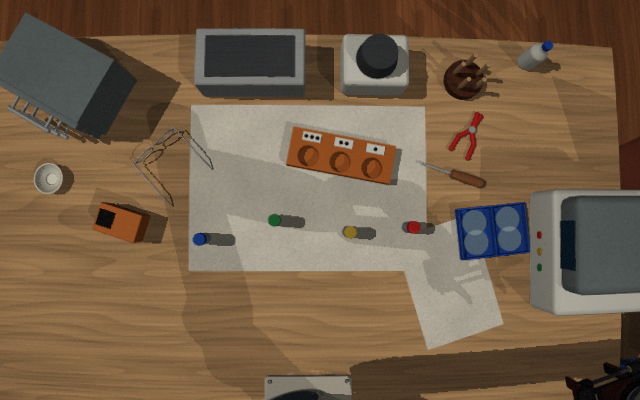

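View pics/scene1.png

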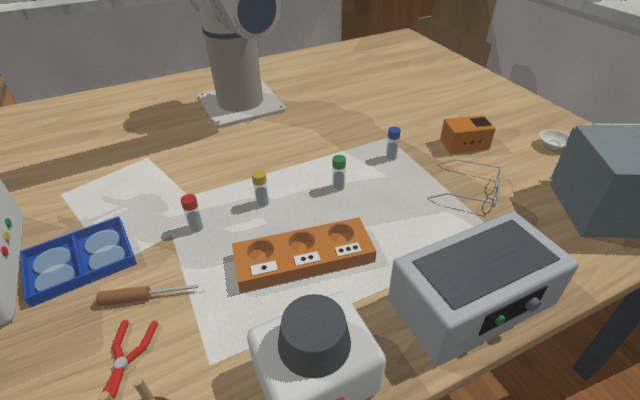

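Top view: the rack's pockets are at about (308,155), (340,161) and (373,168), with three, two and one dots from left to right. The red cap is at (414,228) and the blue cap at (200,239). Next I'll refine these measurements.

```bash
python3 - <<'E'
from h import *
top=cv2.imread('pics/top1.png'); sc=cv2.imread('pics/scene1.png')
cv2.imwrite('pics/c1.png',np.hstack([cv2.resize(top[115:195,275:410],None,fx=2.9,fy=2.9,interpolation=cv2.INTER_CUBIC)[:232],cv2.resize(sc[210:300,225:385],None,fx=2.5,fy=2.5,interpolation=cv2.INTER_CUBIC)[:232]][:2]) if 0 else cv2.resize(top[115:195,275:410],None,fx=5,fy=5,interpolation=cv2.INTER_CUBIC))
cv2.imwrite('pics/c2.png',cv2.resize(sc[210:300,225:385],None,fx=5,fy=5,interpolation=cv2.INTER_CUBIC))
# plates
for n,im,roi in [('top',top,(285,125,400,185)),('scene',sc,(240,230,370,280))]:
    hsv=cv2.cvtColor(im,cv2.COLOR_BGR2HSV); x0,y0,x1,y1=roi
    m=np.zeros(im.shape[:2],np.uint8)
    s=hsv[y0:y1,x0:x1]; amber=((s[...,0]<20)&(s[...,1]>110)&(s[...,2]>50)).astype(np.uint8)
    cn,_=cv2.findContours(amber,cv2.RETR_EXTERNAL,cv2.CHAIN_APPROX_NONE)
    c=max(cn,key=cv2.contourArea); hull=cv2.convexHull(c)
    ins=np.zeros_like(amber); cv2.drawContours(ins,[hull],-1,1,-1)
    w=((s[...,1]<60)&(s[...,2]>150)&(ins>0)).astype(np.uint8)
    w=cv2.morphologyEx(w,cv2.MORPH_CLOSE,np.ones((5,5)))
    k,l,st,ce=cv2.connectedComponentsWithStats(w)
    for i in range(1,k):
        if st[i,4]>40:
            uv=ce[i]+[x0,y0]; print(n,st[i,4],uv.round(1),atz(uv,n,33).round(1))
    if n=='top':
        (q)=cv2.minAreaRect(c); print(q); 
        for p in cv2.boxPoints(q): print(atz(p+[x0,y0],n,32).round(1))
# caps via top, cap top z=84
for nm,lo,hi,r2 in [('red',170,8,None),('blue',105,125,None)]:
  for n,im,roi in [('top',top,{'red':(400,215,440,240),'blue':(190,228,215,250)}[nm]),('scene',sc,{'red':(175,190,210,215),'blue':(380,120,410,145)}[nm])]:
    hsv=cv2.cvtColor(im,cv2.COLOR_BGR2HSV); x0,y0,x1,y1=roi; s=hsv[y0:y1,x0:x1]
    h=s[...,0]; m=((h>lo)|(h<hi)) if nm=='red' else ((h>lo)&(h<hi))
    m=m&(s[...,1]>140)
    ys,xs=np.nonzero(m); uv=np.array([xs.mean()+x0,ys.mean()+y0]); print(nm,n,len(xs),uv.round(1),xs.min()+x0,xs.max()+x0,ys.min()+y0,ys.max()+y0,atz(uv,n,80 if n=='top' else 74).round(1))
E
```

```text
top 151 [311.5 136.5] [701.8  -7.1  33. ]
top 153 [343.3 142.5] [687.5 -85.5  33. ]
top 149 [375.  148.7] [ 672.7 -164.1   33. ]
((55.907859802246094, 30.258953094482422), (105.73841094970703, 39.745941162109375), 10.84030532836914)
[631.5  57.1  32. ]
[728.5  39.3  32. ]
[ 681.  -218.3   32. ]
[ 583.6 -198.7   32. ]
scene 226 [347.6 248.8] [701.8  -7.8  33. ]
scene 242 [306.5 258. ] [687.5 -86.3  33. ]
scene 250 [263.6 267.4] [ 672.9 -164.7   33. ]
red top 139 [413.2 226.8] 407 420 221 233 [ 480.3 -246.8   80. ]
red scene 168 [189.1 200.6] 181 196 194 209 [ 479.  -247.5   74. ]
blue top 129 [199.4 238.6] 193 206 233 244 [452.2 255.3  80. ]
blue scene 51 [394.2 129.5] 389 399 127 132 [441.3 264.4  74. ]
```

```bash
ls pics
```

```text
c1.png
c2.png
scene1.png
top1.png
```

View pics/c1.png

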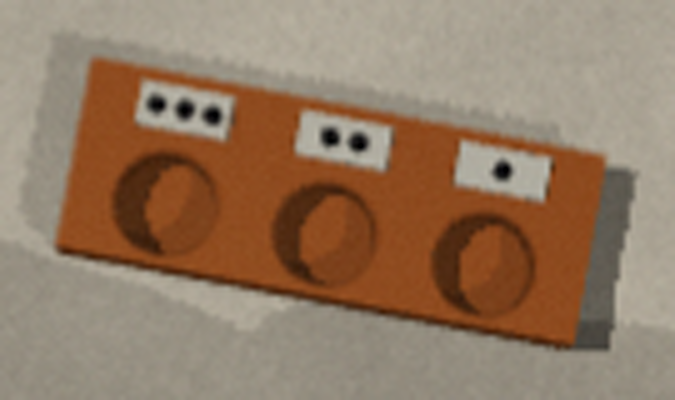

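View pics/c2.png

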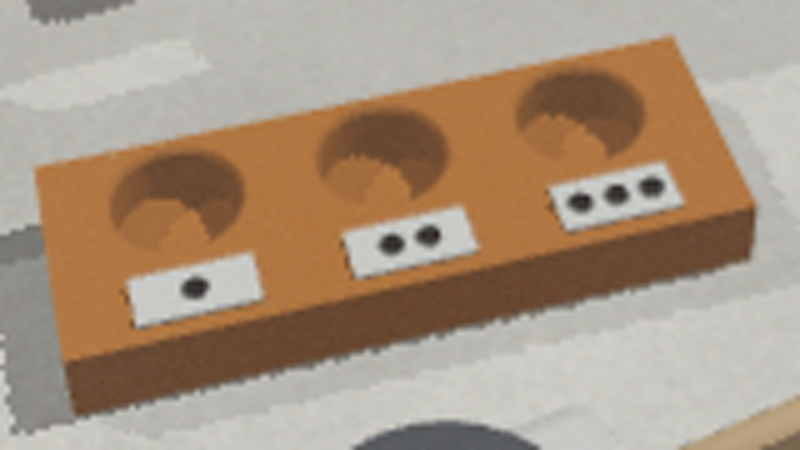

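Plates from both cameras agree within 1 mm: pocket1 ≈ (626.6,-155.8), pocket2 ≈ (641.3,-77.3). I'll turn the tool square to the world and go above the red vial for a wrist look.

Emit:
{"name": "jog_arm", "arguments": {
  "steps": [
    [[0, 0, 0, 0, 0, 7.1, -1], [0, 0, 0, 0, 0, 7.1, -1], [0, 0, 0, 0, 0, 0.46, -1], [0.0229, -0.0255, 0, 0, 0, 0, -1], [0.0229, -0.0255, 0, 0, 0, 0, -1], [0.0229, -0.0255, 0, 0, 0, 0, -1], [0.0229, -0.0255, 0, 0, 0, 0, -1], [0.0229, -0.0255, 0, 0, 0, 0, -1], [0.0229, -0.0255, 0, 0, 0, 0, -1], [0.0229, -0.0255, 0, 0, 0, 0, -1], [0.0229, -0.0255, 0, 0, 0, 0, -1], [0.0229, -0.0255, 0, 0, 0, 0, -1], [0.0229, -0.0255, 0, 0, 0, 0, -1], [0.0229, -0.0255, 0, 0, 0, 0, -1], [0.0229, -0.0255, 0, 0, 0, 0, -1], [0.0229, -0.0255, 0, 0, 0, 0, -1], [0.0229, -0.0255, 0, 0, 0, 0, -1], [0, 0, 0, 0, 0, 0, -1], [0, 0, 0, 0, 0, 0, -1]]
  ]
}}

```text
t: 2.08
ee_pos: [479.6, -246.5, 404.7]
orientation: [3.141, 0.01, 0.0]
ft_force: [-0.4, 0.2, 0.3]
width: 87.9
```

```bash
python3 - <<'E'
from h import *
o=ctrl.get_obs(); print(o['t'],o['ee_pos'],o['orientation'],o['qpos'])
save('wrist','w1.png')
for d in ctrl.landmark_of('vial_red_mid','wrist')[:2]: print(d['p'],d['uv'],atz(d['uv'],'wrist',42,o))
for d in ctrl.look_for('vial_red_mid','wrist')[:2]: print(d)
print(proj([[480,-247,0],[480,-247,84],[476,-249.5,84]],'wrist',o))
E
```

```text
2.0833 [ 479.63544041 -246.45523525  404.7182324 ] [3.14137001e+00 9.76838909e-03 1.65787217e-04] [-4.96695507e-01  2.97787100e-01  1.81988368e+00 -1.53958768e-04
  1.02372981e+00  1.06796172e+00]
0.74 [319.1, 178.7] [ 482.41084112 -241.7936433    42.        ]
{'bbox': [309.7, 162.5, 338.6, 202.4], 'p': 0.77}
[[323.54504876 174.31053407]
 [323.6069952  188.91816426]
 [326.0074741  192.71312384]]
```

View pics/w1.png

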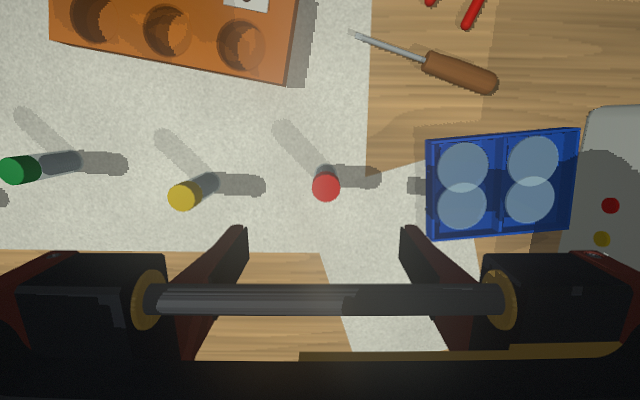

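The wrist view shows the red cap at (326,187), midway between the open fingers, which puts it at about (480.5,-248). Next: descend and grip.

Emit:
{"name": "jog_arm", "arguments": {
  "steps": [
    [[0.001, 0.0015, 0.035, 0, 0, 0, -1], [0, 0, 0.035, 0, 0, 0, -1], [0, 0, 0.035, 0, 0, 0, -1], [0, 0, 0.035, 0, 0, 0, -1], [0, 0, 0.025, 0, 0, 0, -1], [0, 0, 0.014, 0, 0, 0, -1], [0, 0, 0.008, 0, 0, 0, -1], [0, 0, 0, 0, 0, 0, -1], [0, 0, 0, 0, 0, 0, 1], [0, 0, 0, 0, 0, 0, 1], [0, 0, 0, 0, 0, 0, 1], [0, 0, 0, 0, 0, 0, 1], [0, 0, 0, 0, 0, 0, 1], [0, 0, 0, 0, 0, 0, 1], [0, 0, 0, 0, 0, 0, 1], [0, 0, 0, 0, 0, 0, 1], [0, 0, 0, 0, 0, 0, 1], [0, 0, 0, 0, 0, 0, 1]]
  ]
}}

```text
t: 3.73
ee_pos: [479.8, -249.1, 217.7]
orientation: [-3.142, -0.0, 0.0]
ft_force: [-0.1, 0.5, 1.1]
width: 29.7
```

Emit:
{"name": "jog_arm", "arguments": {
  "steps": [
    [[0, 0, -0.01, 0, 0, 0, 1], [0, 0, -0.02, 0, 0, 0, 1], [0, 0, -0.03, 0, 0, 0, 1], [0, 0, -0.03, 0, 0, 0, 1], [0.01, -0.0063, -0.01, 0, 0, 0, 1], [0.02, -0.0127, 0, 0, 0, 0, 1], [0.02, -0.0127, 0, 0, 0, 0, 1], [0.02, -0.0127, 0, 0, 0, 0, 1], [0.02, -0.0127, 0, 0, 0, 0, 1], [0.02, -0.0127, 0, 0, 0, 0, 1], [0.02, -0.0127, 0, 0, 0, 0, 1], [0.012, -0.008, 0, 0, 0, 0, 1], [0.005, -0.003, 0, 0, 0, 0, 1], [0, 0, 0, 0, 0, 0, 1], [0, 0, 0, 0, 0, 0, 1], [0, 0, 0, 0, 0, 0, 1]]
  ]
}}

```text
t: 5.07
ee_pos: [625.8, -156.3, 317.5]
orientation: [-3.141, 0.001, 0.002]
ft_force: [-1.4, 0.2, -0.8]
width: 29.8
```

```bash
python3 - <<'E'
from h import *
o=ctrl.get_obs(); print(o['t'],o['ee_pos'],o['orientation'],o['width'],o['ft_force'])
s=save('scene','s2.png'); w=save('wrist','w2.png')
cv2.imwrite('pics/s2c.png',cv2.resize(s[110:290,180:400,::-1],None,fx=3,fy=3,interpolation=cv2.INTER_CUBIC))
x,y,z=o['ee_pos']; zb=z-163-55
print(proj([[x,y,zb],[x,y,zb+84]],'scene'),proj([[626.6,-155.8,32]],'scene'))
print(proj([[x,y,zb+84],[626.6,-155.8,32]],'wrist',o))
E
```

```text
5.0667 [ 625.81355405 -156.26832835  317.54790743] [-3.14148059e+00  1.15341620e-03  1.84864434e-03] 29.777114812773405 [-1.35363727  0.19621728 -0.7618547 ]
[[255.2506812  223.22922306]
 [249.34735201 187.06548037]] [[259.76871747 248.89542491]]
[[322.84795165 287.88446329]
 [322.63258585 196.7649612 ]]
```

View pics/s2c.png

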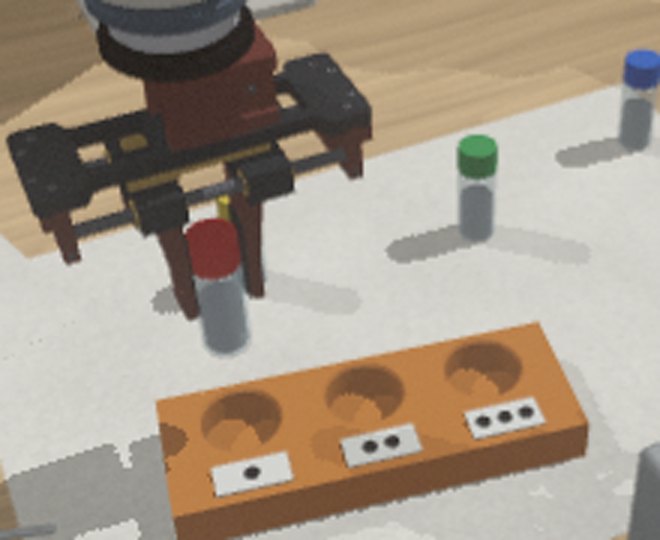

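View pics/w2.png

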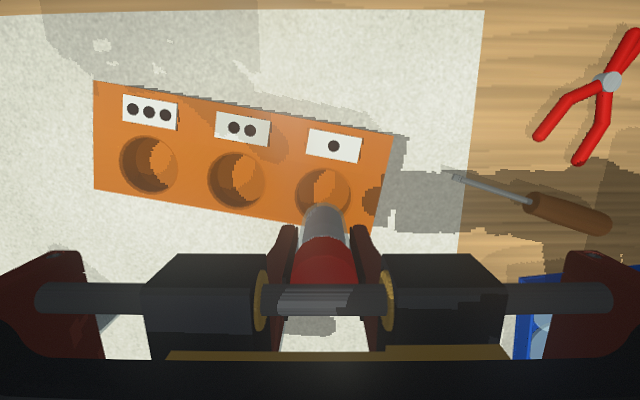

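The scene picture has the vial's foot at (255,223), exactly as predicted, and pocket1 is right below it. Lower it in.

Emit:
{"name": "jog_arm", "arguments": {
  "steps": [
    [[0.0015, -0.0005, 0.015, 0, 0, 0, 1], [0, 0, 0.02, 0, 0, 0, 1], [0, 0, 0.02, 0, 0, 0, 1], [0, 0, 0.015, 0, 0, 0, 1], [0, 0, 0.008, 0, 0, 0, 1], [0, 0, 0.005, 0, 0, 0, 1], [0, 0, 0.003, 0, 0, 0, 1], [0, 0, 0.002, 0, 0, 0, 1], [0, 0, 0, 0, 0, 0, 1], [0, 0, 0, 0, 0, 0, 1]]
  ]
}}

```text
t: 6.0
ee_pos: [628.6, -155.3, 230.3]
orientation: [3.141, -0.0, 0.002]
ft_force: [-0.2, 0.8, 0.0]
width: 29.8
```

Emit:
{"name": "jog_arm", "arguments": {
  "steps": [
    [[0, 0, 0.001, 0, 0, 0, 1], [0, 0, 0.001, 0, 0, 0, 1], [0, 0, 0, 0, 0, 0, 1], [0, 0, 0, 0, 0, 0, 1]]
  ]
}}

```text
t: 6.33
ee_pos: [628.3, -155.2, 227.9]
orientation: [3.142, -0.0, 0.0]
ft_force: [0.8, 0.4, -0.1]
width: 29.5
```

```bash
python3 - <<'E'
from h import *
o=ctrl.get_obs(); print(o['t'],o['ee_pos'],o['width'],o['ft_force'])
s=save('scene','s3.png')
cv2.imwrite('pics/s3c.png',cv2.resize(s[150:290,200:400,::-1],None,fx=3,fy=3,interpolation=cv2.INTER_CUBIC))
E
```

```text
6.3333 [ 628.31380352 -155.18456816  227.85229152] 29.455560019846732 [ 0.84500309  0.37253729 -0.07247231]
```

View pics/s3c.png

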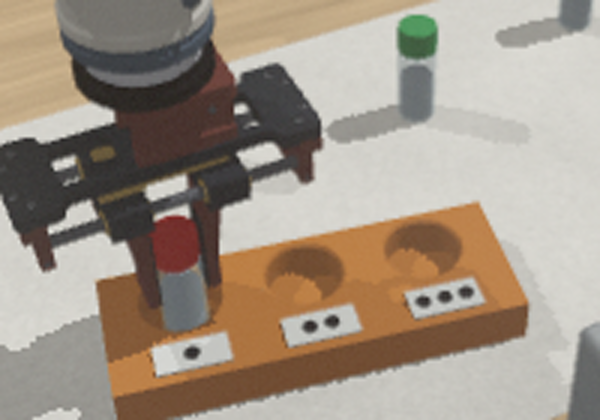

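The vial is in pocket one, but the force shows no contact yet. I'll creep down.

Emit:
{"name": "jog_arm", "arguments": {
  "steps": [
    [[0, 0, 0.0005, 0, 0, 0, 1], [0, 0, 0, 0, 0, 0, 1]]
  ]
}}

```text
t: 6.55
ee_pos: [628.4, -155.2, 227.7]
orientation: [3.142, -0.0, 0.0]
ft_force: [-1.2, 0.2, 3.0]
width: 29.5
```

Emit:
{"name": "jog_arm", "arguments": {
  "steps": [
    [[0, 0, 0.0005, 0, 0, 0, 1], [0, 0, 0, 0, 0, 0, 1]]
  ]
}}

```text
t: 6.72
ee_pos: [628.4, -155.2, 227.7]
orientation: [3.142, -0.0, 0.001]
ft_force: [-1.7, 0.9, 8.8]
width: 29.6
```

Contact with the floor (Fz about 9 N). Release, then retreat straight up.

Emit:
{"name": "jog_arm", "arguments": {
  "steps": [
    [[0, 0, -0.0005, 0, 0, 0, 0], [0, 0, 0, 0, 0, 0, -0.3], [0, 0, 0, 0, 0, 0, -0.3], [0, 0, 0, 0, 0, 0, -0.3], [0, 0, 0, 0, 0, 0, -0.3], [0, 0, 0, 0, 0, 0, -0.3], [0, 0, -0.01, 0, 0, 0, -0.3], [0, 0, -0.03, 0, 0, 0, -0.3], [0, 0, -0.035, 0, 0, 0, -0.3], [0, 0, -0.035, 0, 0, 0, -0.3]]
  ]
}}

```text
t: 7.55
ee_pos: [628.0, -155.1, 338.4]
orientation: [-3.141, 0.0, 0.002]
ft_force: [1.2, -0.4, 0.6]
width: 57.0
```

Emit:
{"name": "jog_arm", "arguments": {
  "steps": [
    [[-0.0127, -0.0294, -0.007, 0, 0, 0, -1], [-0.0127, -0.0294, -0.007, 0, 0, 0, -1], [-0.0127, -0.0294, -0.007, 0, 0, 0, -1], [-0.0127, -0.0294, -0.007, 0, 0, 0, -1], [-0.0127, -0.0294, -0.007, 0, 0, 0, -1], [-0.0127, -0.0294, -0.007, 0, 0, 0, -1], [-0.0127, -0.0294, -0.007, 0, 0, 0, -1], [-0.0127, -0.0294, -0.007, 0, 0, 0, -1], [-0.0127, -0.0294, -0.007, 0, 0, 0, -1], [-0.0127, -0.0294, -0.007, 0, 0, 0, -1], [-0.0127, -0.0294, 0, 0, 0, 0, -1], [-0.0127, -0.0294, 0, 0, 0, 0, -1], [-0.0127, -0.0294, 0, 0, 0, 0, -1], [-0.0127, -0.0294, 0, 0, 0, 0, -1], [0, 0, 0, 0, 0, 0, -1], [0, 0, 0, 0, 0, 0, -1]]
  ]
}}

```text
t: 8.88
ee_pos: [449.8, 257.5, 407.8]
orientation: [-3.141, -0.005, -0.001]
ft_force: [0.1, -0.7, 0.7]
width: 88.0
```

```bash
python3 - <<'E'
from h import *
o=ctrl.get_obs(); print(o['t'],o['ee_pos'],o['orientation'],o['width'],o['qpos'])
w=save('wrist','w4.png'); s=save('scene','s4.png'); t=save('top','t4.png')
hsv=cv2.cvtColor(w,cv2.COLOR_RGB2HSV)
m=((hsv[...,0]>105)&(hsv[...,0]<130)&(hsv[...,1]>140)).astype(np.uint8)
k,l,st,ce=cv2.connectedComponentsWithStats(m)
for i in range(1,k):
    if st[i,4]>80: print(st[i],ce[i],atz(ce[i],'wrist',84,o))
for d in ctrl.look_for('vial_blue_mid','wrist')[:2]: print(d)
a=cv2.resize(s[150:290,200:400,::-1],None,fx=2,fy=2,interpolation=cv2.INTER_CUBIC)
b=cv2.resize(t[110:250,280:430,::-1],None,fx=2,fy=2,interpolation=cv2.INTER_CUBIC)
cv2.imwrite('pics/c4.png',np.hstack([a,b]))
E
```

```text
8.8833 [449.82131153 257.51782599 407.79450679] [-3.14141232e+00 -5.08604953e-03 -1.00656342e-03] 87.96133902713038 [ 4.97021312e-01  2.62757407e-01  1.86129597e+00 -1.76086393e-04
  1.01689180e+00  2.06467215e+00]
[327 175  11  24 182] [331.96153846 186.07142857] [452.69698543 248.4490736   84.        ]
{'bbox': [313.1, 164.2, 336.9, 201.3], 'p': 0.73}
```

View pics/w4.png

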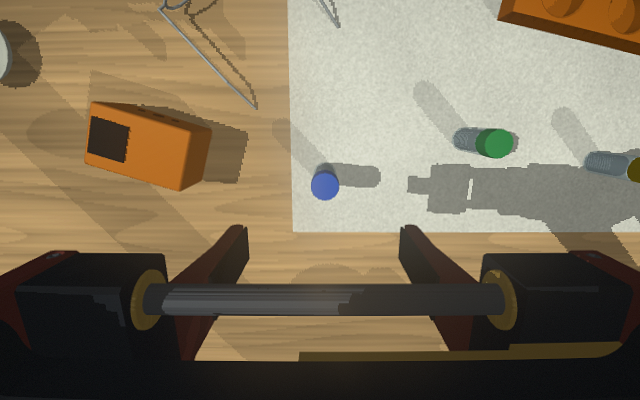

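View pics/c4.png

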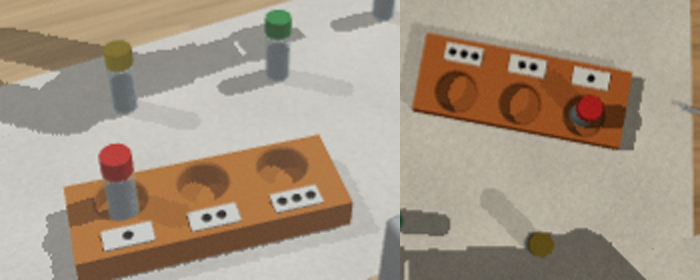

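Red stands in pocket one and the other vials are undisturbed. The blue cap is at (325,186), the same spot the red one had, so the same approach works.

Emit:
{"name": "jog_arm", "arguments": {
  "steps": [
    [[0.001, 0.0015, 0.035, 0, 0, 0, -1], [0, 0, 0.035, 0, 0, 0, -1], [0, 0, 0.035, 0, 0, 0, -1], [0, 0, 0.035, 0, 0, 0, -1], [0, 0, 0.026, 0, 0, 0, -1], [0, 0, 0.016, 0, 0, 0, -1], [0, 0, 0.008, 0, 0, 0, -1], [0, 0, 0, 0, 0, 0, -1], [0, 0, 0, 0, 0, 0, 1], [0, 0, 0, 0, 0, 0, 1], [0, 0, 0, 0, 0, 0, 1], [0, 0, 0, 0, 0, 0, 1], [0, 0, 0, 0, 0, 0, 1], [0, 0, 0, 0, 0, 0, 1], [0, 0, 0, 0, 0, 0, 1], [0, 0, 0, 0, 0, 0, 1], [0, 0, 0, 0, 0, 0, 1], [0, 0, 0, 0, 0, 0, 1]]
  ]
}}

```text
t: 10.58
ee_pos: [451.5, 255.0, 217.2]
orientation: [-3.142, 0.0, -0.0]
ft_force: [0.4, 0.3, 1.5]
width: 29.8
```

Emit:
{"name": "jog_arm", "arguments": {
  "steps": [
    [[0, 0, -0.01, 0, 0, 0, 1], [0, 0, -0.025, 0, 0, 0, 1], [0, 0, -0.035, 0, 0, 0, 1], [0, 0, -0.035, 0, 0, 0, 1], [0.008, 0.014, -0.02, 0, 0, 0, 1], [0.016, 0.0278, -0.005, 0, 0, 0, 1], [0.016, 0.0278, 0, 0, 0, 0, 1], [0.016, 0.0278, 0, 0, 0, 0, 1], [0.016, 0.0278, 0, 0, 0, 0, 1], [0.016, 0.0278, 0, 0, 0, 0, 1], [0.016, 0.0278, 0, 0, 0, 0, 1], [0.016, 0.0278, 0, 0, 0, 0, 1], [0.016, 0.0278, 0, 0, 0, 0, 1], [0.016, 0.0278, 0, 0, 0, 0, 1], [0.016, 0.0278, 0, 0, 0, 0, 1], [0.016, 0.0278, 0, 0, 0, 0, 1], [0.007, 0.012, 0, 0, 0, 0, 1], [0, 0, 0, 0, 0, 0, 1], [0, 0, 0, 0, 0, 0, 1], [0, 0, 0, 0, 0, 0, 1]]
  ]
}}

```text
t: 12.25
ee_pos: [641.7, -75.9, 347.1]
orientation: [-3.141, -0.0, 0.002]
ft_force: [0.2, 0.1, -1.4]
width: 29.7
```

```bash
python3 - <<'E'
from h import *
o=ctrl.get_obs(); print(o['t'],o['ee_pos'],o['orientation'],o['width'],o['ft_force'])
s=save('scene','s5.png')
cv2.imwrite('pics/s5c.png',cv2.resize(s[90:290,200:400,::-1],None,fx=3,fy=3,interpolation=cv2.INTER_CUBIC))
x,y,z=o['ee_pos']; zb=z-217.5
print((proj([[x,y,zb],[x,y,zb+84],[641.3,-77.3,32]],'scene')-[200,90])*3)
E
```

```text
12.25 [641.72572407 -75.88761915 347.06837169] [-3.14103157e+00 -4.52886888e-04  1.99647247e-03] 29.72935751428027 [ 0.24384648  0.06773623 -1.36018197]
[[297.65746889 337.45425429]
 [290.29607805 223.46443757]
 [302.65953589 450.80363199]]
```

View pics/s5c.png

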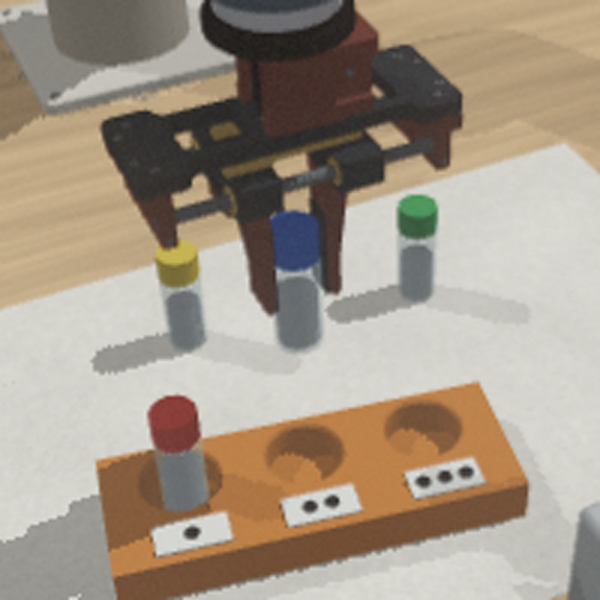

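The blue vial's foot is at crop (300,338), as predicted, above pocket two. Lower.

Emit:
{"name": "jog_arm", "arguments": {
  "steps": [
    [[0, 0.001, 0.015, 0, 0, 0, 1], [0, 0, 0.025, 0, 0, 0, 1], [0, 0, 0.025, 0, 0, 0, 1], [0, 0, 0.02, 0, 0, 0, 1], [0, 0, 0.015, 0, 0, 0, 1], [0, 0, 0.008, 0, 0, 0, 1], [0, 0, 0.005, 0, 0, 0, 1], [0, 0, 0.003, 0, 0, 0, 1], [0, 0, 0.0015, 0, 0, 0, 1], [0, 0, 0, 0, 0, 0, 1], [0, 0, 0, 0, 0, 0, 1]]
  ]
}}

```text
t: 13.22
ee_pos: [642.8, -77.8, 230.6]
orientation: [3.141, -0.0, 0.002]
ft_force: [0.3, 0.1, -1.0]
width: 29.5
```

Emit:
{"name": "jog_arm", "arguments": {
  "steps": [
    [[0, 0, 0.001, 0, 0, 0, 1], [0, 0, 0.0005, 0, 0, 0, 1], [0, 0, 0, 0, 0, 0, 1], [0, 0, 0, 0, 0, 0, 1]]
  ]
}}

```text
t: 13.55
ee_pos: [642.5, -78.0, 228.3]
orientation: [3.142, -0.0, 0.0]
ft_force: [-0.4, 0.2, -0.7]
width: 29.7
```

Emit:
{"name": "jog_arm", "arguments": {
  "steps": [
    [[0, 0, 0.0005, 0, 0, 0, 1], [0, 0, 0, 0, 0, 0, 1]]
  ]
}}

```text
t: 13.72
ee_pos: [642.5, -77.9, 227.6]
orientation: [-3.142, 0.0, 0.0]
ft_force: [-0.2, 0.3, -0.6]
width: 29.5
```

Emit:
{"name": "jog_arm", "arguments": {
  "steps": [
    [[0, 0, 0.0005, 0, 0, 0, 1], [0, 0, 0, 0, 0, 0, 1]]
  ]
}}

```text
t: 13.88
ee_pos: [642.5, -77.9, 227.3]
orientation: [3.142, -0.0, 0.0]
ft_force: [-1.1, -0.1, 1.2]
width: 29.5
```

Emit:
{"name": "jog_arm", "arguments": {
  "steps": [
    [[0, 0, 0.0005, 0, 0, 0, 1], [0, 0, 0, 0, 0, 0, 1]]
  ]
}}

```text
t: 14.05
ee_pos: [642.6, -77.9, 227.2]
orientation: [3.142, -0.0, 0.0]
ft_force: [-1.9, -0.7, 5.3]
width: 29.8
```

Floor contact at 227.2, as expected. Release with a limited opening so the fingers stay clear of red, then go up.

Emit:
{"name": "jog_arm", "arguments": {
  "steps": [
    [[0, 0, -0.0003, 0, 0, 0, -0.2], [0, 0, 0, 0, 0, 0, -0.2], [0, 0, 0, 0, 0, 0, -0.2], [0, 0, 0, 0, 0, 0, -0.2], [0, 0, 0, 0, 0, 0, -0.2], [0, 0, 0, 0, 0, 0, -0.2], [0, 0, -0.01, 0, 0, 0, -0.2], [0, 0, -0.03, 0, 0, 0, -0.2], [0, 0, -0.035, 0, 0, 0, -0.2], [0, 0, -0.035, 0, 0, 0, -0.2], [0, 0, -0.03, 0, 0, 0, -0.2], [-0.02, 0, -0.02, 0, 0, 0, -0.2], [-0.02, 0, 0, 0, 0, 0, -0.2], [-0.02, 0, 0, 0, 0, 0, -0.2], [0, 0, 0, 0, 0, 0, -0.2], [0, 0, 0, 0, 0, 0, -0.2]]
  ]
}}

```text
t: 15.38
ee_pos: [582.1, -77.9, 388.0]
orientation: [3.141, -0.0, 0.002]
ft_force: [0.4, -0.3, 0.6]
width: 52.7
```

```bash
python3 - <<'E'
from h import *
o=ctrl.get_obs(); print(o['t'],o['ee_pos'],o['width'],o['ft_force'],abs(o['qvel']).max())
s=save('scene','s6.png');w=save('wrist','w6.png')
cv2.imwrite('pics/c6.png',np.hstack([cv2.resize(s[150:300,200:400,::-1],(400,300)),cv2.resize(w[:,:,::-1],(400,250))[:250] if 0 else cv2.resize(w[30:330,100:500,::-1],(400,300))]))
P=[[628.4,-155.2,94],[628.4,-155.2,83],[642.5,-77.9,94],[642.5,-77.9,83]]
print(proj(P,'scene'))
for nm in ('vial_red_mid','vial_blue_mid'):
    for d in ctrl.landmark_of(nm,'scene')[:1]: print(nm,d,atz(d['uv'],'scene',52))
E
```

```text
15.3833 [582.1377557  -77.87683329 387.99451492] 52.705117188272666 [ 0.38654542 -0.30008056  0.58097722] 0.03838996403056233
[[256.64983119 226.15525704]
 [257.34278717 230.4642054 ]
 [299.3143612  217.54680775]
 [299.59912955 221.84482594]]
vial_red_mid {'uv': [259.1, 239.2], 'p': 0.8} [ 621.11137731 -152.88595191   52.        ]
vial_blue_mid {'uv': [302.4, 231.8], 'p': 0.83} [640.0322837  -72.60016091  52.        ]
```

View pics/c6.png

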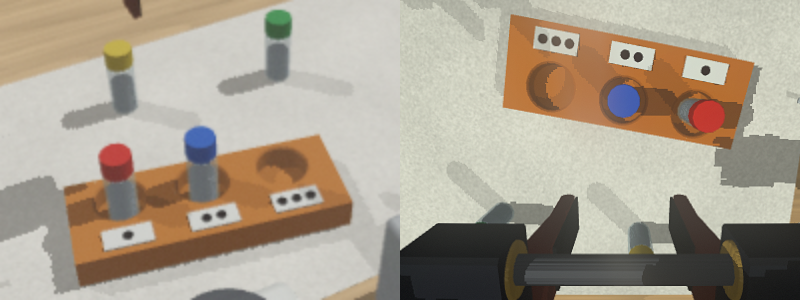

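Both vials stand upright in the right pockets, the gripper is clear of everything, and the arm is still. Handing in.

```bash
python3 -c "
from workcell import ctrl
print(ctrl.close_job())"
```

```text
the job is handed in; nothing more can be done
None
```

I put the red-capped vial into pocket one first, then the blue-capped vial into pocket two, and handed the job in at about 15.5 s of the 48 s. I lowered each until the wrist force showed it on the pocket floor (about 9 N for red, 5 N for blue) and only then let go.

**Last checks:** the final scene and wrist pictures show both vials upright, red beside the one-dot plate and blue beside the two-dot plate. The yellow and green vials stand untouched in the row. The gripper was open and clear of everything, well above the vials, with no load on the wrist.

**Disagreements:** the network's vial points differed from my own positions by up to about 8 mm in the last picture. The same network was off by a similar amount before the grasps, which went as planned. It found neither pocket, so I worked out the pocket positions from the white plates, where the two cameras agreed to within 1 mm.

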